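Take the spent filter cartridge out of its quick coupler

TASK

The red-capped filter cartridge is spent: pull its coupler's spring collar up, turn it counterclockwise (seen from above) to the yellow mark and let it drop into the released notch, then lift the cartridge out and stand it upright on the floor of the blue tray, beside the petri dish. Then pull that empty coupler's collar up again, turn it back to the white mark and let it drop fully home, locked. Leave the green-capped cartridge locked in its coupler and do not knock or shift the glassware and other things around.

Things in the scene. Friction and masses are not known exactly. Their poses are not given: they have to be found in the camera images.
- coupler_red: upright quick coupler (mm) of the red-capped cartridge, fixed: dark round foot (diameter 72, 10 high; brass hose barb to 46 from the axis along -x, 22 high), socket tube (diameter 36, top at height 76) and round it a knurled spring collar, diameter 56. Origin: centre of the underside, z up, x to the white mark on the foot (locked); yellow mark (released) 60 degrees counterclockwise from above.
- red_collar (a point): point on the red coupler's axis at mid height of its collar (steel ring 56 mm in diameter, 30 tall, at heights 46 to 76 when down); rises and turns with the collar; x points to the collar's yellow pointer stripe. Grip it across any diameter; the seated cartridge stands up through it to 39 above this point.
- red_collar_lift (a joint): how far the spring collar of the red coupler is pulled up (m): 0 fully down, 0.012 at its stop. The spring pushes it down with about 5 N at rest and 9 N at the stop. Only above 0.009 do its teeth clear the wall between the locked and released notches.
- red_collar_turn (a joint): turn of the red coupler's collar (rad), counterclockwise seen from above is positive: 0 to 0.07 locked, 0.98 to 1.05 released; end stops at 0 and 1.05. Pulled up it turns easily; let go at either end it springs down into the notch and stays.
- cartridge_red: filter cartridge (mm), 70 tall, 80 g: white stem diameter 26, two grey ears (46 tip to tip along y, 8 wide, at 28 to 33), red round cap diameter 26 at 50 to 70 as grip. Origin: centre of its underside, z up. Starts seated at height 30, ears in slots of the tube (2 mm play), so it cannot turn. Locked, the collar's tabs lie over the ears; released, it lifts straight out, free of the tube 50 up.
- coupler_green: upright quick coupler (mm) of the green-capped cartridge, fixed: dark round foot (diameter 72, 10 high; brass hose barb to 46 from the axis along -x, 22 high), socket tube (diameter 36, top at height 76) and round it a knurled spring collar, diameter 56. Origin: centre of the underside, z up, x to the white mark on the foot (locked); yellow mark (released) 60 degrees counterclockwise from above.
- green_collar (a point): point on the green coupler's axis at mid height of its collar (steel ring 56 mm in diameter, 30 tall, at heights 46 to 76 when down); rises and turns with the collar; x points to the collar's yellow pointer stripe. Grip it across any diameter; the seated cartridge stands up through it to 39 above this point.
- green_collar_lift (a joint): how far the spring collar of the green coupler is pulled up (m): 0 fully down, 0.012 at its stop. The spring pushes it down with about 5 N at rest and 9 N at the stop. Only above 0.009 do its teeth clear the wall between the locked and released notches.
- green_collar_turn (a joint): turn of the green coupler's collar (rad), counterclockwise seen from above is positive: 0 to 0.07 locked, 0.98 to 1.05 released; end stops at 0 and 1.05. Pulled up it turns easily; let go at either end it springs down into the notch and stays.
- cartridge_green: filter cartridge (mm), 70 tall, 80 g: white stem diameter 26, two grey ears (46 tip to tip along y, 8 wide, at 28 to 33), green round cap diameter 26 at 50 to 70 as grip. Origin: centre of its underside, z up. Starts seated at height 30, ears in slots of the tube (2 mm play), so it cannot turn. Locked, the collar's tabs lie over the ears; released, it lifts straight out, free of the tube 50 up.
- tray: low blue open tray (mm), fixed, 100 (x) by 150 (y), 22 high, walls and floor 4 thick. Origin: centre of its underside; z up.
- petri_0: closed whitish petri dish lying in the tray, diameter 63 mm, 15 mm high. Origin: centre of its underside. It leaves at least 39 mm of the tray's length free on one side.
- beaker_left: empty glass beaker (mm), 74 by 82 with spout, 93 high, standing between the couplers; bystander. Origin: centre of its underside.
- dropper_bottle_0: amber dropper bottle, diameter 34 mm, 107 mm high; bystander. Origin: centre of its underside.
- vial_1: small glass vial with a blue cap, diameter 21 mm, 52 mm high; bystander. Origin: centre of its underside.
- vial_2: small glass vial with a black cap, diameter 21 mm, 52 mm high; bystander. Origin: centre of its underside.
- pipette_bulb: dark red rubber pipette bulb, diameter 50 mm, 72 mm high, standing; bystander. Origin: centre of its underside.

How it is judged:
By the outcome, as a careful person would: the job done as asked, in the order asked, and still so for the second after the job is handed in, with the robot touching nothing.
It also fails if it takes over 64 s, if anything falls off the work surface, if the arm or the gripper's body presses on something with over 40 N, if the wrist force passes 120 N, or if a joint passes its speed limit or range.

ROBOT

A 7-joint arm with a two-finger parallel gripper is mounted at the origin on a cart in front of the work surface, level with it; the furniture and walls round the work are solid. World frame = base frame: x ahead of the robot, y to its left, z up, the work surface at z = 0. Lengths are in m, angles in degrees, forces in N, time in s.
With the tool pointing down it reaches from about 0.35 to 0.9 m from the base axis. Payload 7.2 kg.
Tool frame: the origin (TCP) lies midway between the tips of the shut fingers; the grasp point (between the pads) lies 19 mm behind it; z points along the fingers, y is the line along which they close (so a half turn about z gives the same grasp; the last joint's range is limited). The gripper opens to 88 mm and grips with 3 to 60 N. Pads are 20 mm wide; open, the fingers measure 115 mm over their backs; the gripper's body (75 mm by 178 mm) begins 61 mm behind the grasp point.
Start: joints at [-74.668, 23.554, -0.728, 91.456, 0.321, 64.991, -4.71], TCP at [0.206, 0.59, 0.223] pointing down, gripper open.
Joint ranges: [-169.25, 169.25], [-16.82, 113.86], [-84.01, 82.57], [7.8, 145.47], [-59.2, 239.2], [7.22, 106.19], [-163.78, 163.78]. Speed limits (degrees/s): [136.94, 136.94, 172.46, 172.46, 180, 180, 180].

INTERFACE

Orientations are given as [roll, pitch, yaw] about the fixed x, y, z axes, in that order (R = Rz(yaw) Ry(pitch) Rx(roll)).
In Python, from plant import * gives the robot as it stands.
- The arm moves only by the shell command python3 -m creep 'ROWS'. ROWS is a JSON object of lists of equal length, an entry for each row: "travel": the shift along the tool's x, y, z in m, a list of three; "dr": the turn, a rotation vector about the tool's x, y, z in rad, a list of three; "grip": the closure in counts, from 0 (fully open) to 255 (shut). A call has 1 to 10 rows; each row is the pose to reach, as a shift and turn from the pose commanded when the call began, along the tool's axes at that moment; what a row does not reach only later rows make up. A row lasts 1/10 s, in which the tool goes at most 50 mm and 8.59 degrees, less where a joint would pass 70% of its speed; a pose out of reach is approached as far as the arm can. A call with a gripper value outside its range is refused whole. The fingers move at their own pace and stop on an object; the grip force is fixed at half the most. Time passes only in rows, so rows that repeat a pose let the fingers close. It gives the time, the measured TCP pose, the force, the opening and the grip force at its end, in the units of the state.
- observe(): the state, without advancing time (a new reading comes with each control period).
- grab_frame(name): name is "scene" or "top" or "wrist"; returns the picture (420x560x3 uint8, red, green, blue); there is no depth.
- camera_info(name): a dict with "fov_y" (degrees; the focal length in pixels is half the picture's height over the tangent of half this angle, whatever the lens; pixels are square), "cx", "cy" (the principal point, pixels), "rvec" (rotation vector, rad) and "tvec" (3), from world to camera coordinates, as OpenCV has them; the wrist camera has in their place "T_tool_cam" (4x4, takes a point from camera to tool coordinates, whose origin is the TCP and whose axes are the flange's). Camera axes: x right, y down, z forward; pixel columns grow to the right and rows downward; lengths in m; the calibration is good to about 2 mm. A picture is of the moment at which its call begins: read the wrist's pose just before it. camera_info takes no time and is no camera call.
- close_job(): hands the job in; it is judged then, once.
The state is a dict: "clock": time; "joint_pos": joint angles; "qvel": joint speeds; "effort": joint torques, N m; "ee_pos": TCP position; "ee_rot": TCP orientation; "wrist_force": force on the tool from outside, world axes, zero at the start; "wrist_torque": the same for the moment, N m; "gripper_width": finger opening in m; "gripper_force": force on a finger pad.
Only numpy, scipy, OpenCV 4.12 (cv2) and the standard library are available. Lean on these libraries where they do the work, as an engineer would, in place of code of your own. Each camera call takes 0.05 s, during which the arm holds its last target. There are 200 camera calls.

## Working session

There is one attempt and no reset: what is moved stays moved. The work goes in short steps, Python scripts to look and compute and a shell command to move; the robot and the scene stay as the last step left them, time stands still between calls to the robot, and variables do not carry over. Pictures are saved under pics/ and viewed, at most 10 in all, crops included, and the job is handed in when it is done.

```bash
ls; mkdir -p pics; python3 - <<'E'
from plant import *
import cv2,numpy as np
s=observe();print(s)
for n in("scene","top"):
    im=grab_frame(n);np.save(f"pics/{n}0.npy",im);cv2.imwrite(f"pics/{n}0.png",im[:,:,::-1]);print(n,camera_info(n))
print(camera_info("wrist"))
E
```

```text
pics
{'clock': 0.0, 'joint_pos': array([-74.66760171,  23.60129354,  -0.73039089,  91.50330818,
         0.32025425,  64.98949234,  -4.70893217]), 'qvel': array([-0.03439014,  0.04400889, -0.01522707, -0.07178488, -0.04420202,
        0.03736619, -0.01018929]), 'effort': array([-6.07857964e-05, -5.87947011e+01,  6.41789809e-01, -2.91073537e+01,
       -5.37397410e-02,  1.80591387e-02,  1.58232174e-04]), 'ee_pos': array([0.20580477, 0.58961391, 0.22180029]), 'ee_rot': array([-1.79908076e+02,  5.14997419e-03,  1.60763844e+02]), 'wrist_force': array([ 0.01475895, -0.94597545,  0.63600899]), 'wrist_torque': array([0.02519002, 0.02430884, 0.04348586]), 'gripper_force': 0.0, 'gripper_width': 0.08762698583562077}
scene {'fov_y': 44.873564197713044, 'cx': 284.28958276556335, 'cy': 215.96190215571454, 'rvec': array([ 1.14824387, -2.07219373,  1.17915932]), 'tvec': array([0.30413924, 0.28181041, 0.81371682])}
top {'fov_y': 46.77333460968923, 'cx': 278.9277655035047, 'cy': 213.9385179540023, 'rvec': array([ 2.18690091, -2.21398205,  0.05771491]), 'tvec': array([0.0128792 , 0.50723925, 1.47289718])}
{'fov_y': 67.24319933670873, 'cx': 280.36163489987626, 'cy': 204.90036556599074, 'T_tool_cam': array([[ 1.58175864e-04, -9.51811659e-01, -3.06683129e-01,
         8.55296564e-02],
       [ 9.99999871e-01,  2.70825965e-06,  5.07357842e-04,
         9.73274193e-04],
       [-4.82078531e-04, -3.06683170e-01,  9.51811536e-01,
        -1.61567552e-01],
       [ 0.00000000e+00,  0.00000000e+00,  0.00000000e+00,
         1.00000000e+00]])}
```

View pics/scene0.png

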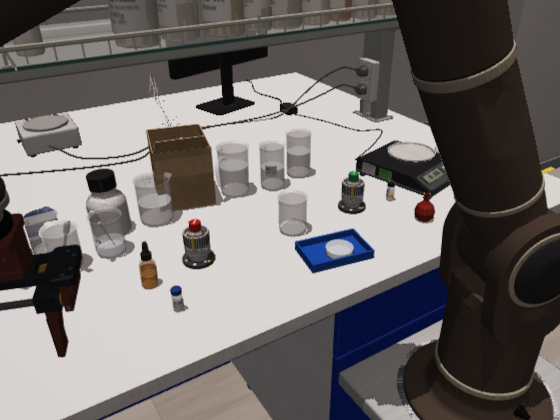

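View pics/top0.png

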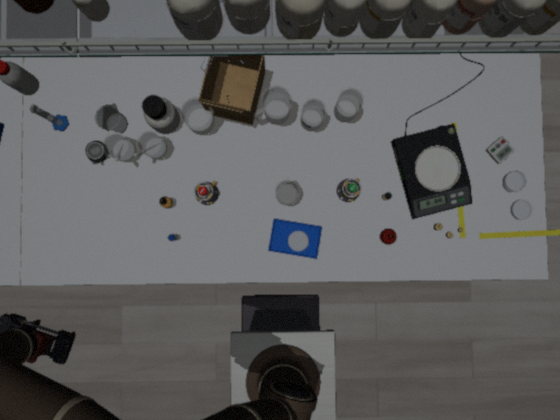

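The pictures show the red coupler at scene (199,245) and top (206,192). The tray is at top (296,239) with the petri dish in its middle-right, at (298,241). The green coupler is at top (349,189), the beaker at (288,192), the dropper at (167,202) and the blue vial at (174,237). Next I measure these by mask and ray.

```bash
cat > h.py <<'E'
from plant import *
import cv2,numpy as np
from scipy.spatial.transform import Rotation as R
def cam(n,s=None):
    c=camera_info(n);f=210/np.tan(np.radians(c["fov_y"]/2))
    if n=="wrist":
        T=np.eye(4);T[:3,:3]=R.from_euler("xyz",s["ee_rot"],degrees=True).as_matrix();T[:3,3]=s["ee_pos"]
        T=T@c["T_tool_cam"];return f,c["cx"],c["cy"],T[:3,:3],T[:3,3]
    Rm=R.from_rotvec(c["rvec"]).as_matrix();return f,c["cx"],c["cy"],Rm.T,-Rm.T@c["tvec"]
def ray(C,u,v):
    f,cx,cy,Rw,o=C;return o,Rw@np.array([(u-cx)/f,(v-cy)/f,1])
def onz(C,u,v,z):
    o,d=ray(C,u,v);return o+d*(z-o[2])/d[2]
def proj(C,p):
    f,cx,cy,Rw,o=C;q=Rw.T@(np.array(p)-o);return f*q[0]/q[2]+cx,f*q[1]/q[2]+cy
def tri(a,b):
    A=np.zeros((3,3));y=np.zeros(3)
    for o,d in(a,b):
        d=d/np.linalg.norm(d);P=np.eye(3)-np.outer(d,d);A+=P;y+=P@o
    return np.linalg.solve(A,y)
def blobs(im,lo,hi,amin=8):
    m=cv2.inRange(cv2.cvtColor(im,cv2.COLOR_RGB2HSV),np.array(lo),np.array(hi))
    n,l,st,c=cv2.connectedComponentsWithStats(m);return m,[(np.round(c[i],1),st[i].tolist()) for i in range(1,n) if st[i][4]>=amin]
E
python3 - <<'E'
from h import *
for n in("scene","top"):
    im=np.load(f"pics/{n}0.npy");C=cam(n);print(n,C[4])
    for nm,lo,hi,z in(("red",(0,150,80),(6,255,255),.1),("red2",(174,150,80),(180,255,255),.1),("green",(50,120,50),(80,255,255),.1),("blue",(105,150,60),(125,255,255),.022)):
        for c,st in blobs(im,lo,hi)[1]: 
            if n=="top" or 150<c[0]<450: print(nm,c,st,onz(C,*c,z).round(3))
    for u,v in ({"top":[(298,241),(288,192),(167,202),(174,237)]}.get(n,[])): print(u,v,onz(C,u,v,.03).round(3))
im=np.load("pics/top0.npy");a=cv2.resize(im[170:270,150:370],None,fx=3.6,fy=3.6,interpolation=cv2.INTER_CUBIC);cv2.imwrite("pics/c.png",np.clip(a[:,:,::-1]*1.5,0,255))
E
```

```text
scene [-0.31833886  0.54769186  0.65783497]
red [425.3 207.8] [418, 200, 16, 16, 184] [ 0.354 -0.229  0.1  ]
red [193.2 224.1] [189, 220, 11, 12, 70] [0.567 0.233 0.1  ]
green [384.4 174.4] [379, 169, 12, 11, 76] [ 0.531 -0.267  0.1  ]
green [353.3 176.2] [349, 171, 9, 11, 67] [ 0.565 -0.195  0.1  ]
blue [332.1 250.5] [295, 229, 79, 44, 1603] [ 0.42  -0.027  0.022]
blue [175.3 289.2] [171, 286, 10, 8, 51] [0.477 0.317 0.022]
blue [390.1 331.8] [333, 304, 113, 56, 368] [0.159 0.038 0.022]
top [0.43794518 0.01543741 1.49494125]
red [ 1.8 65.8] [0, 61, 5, 11, 42] [0.944 0.808 0.1  ]
red [202.3 190.3] [198, 187, 9, 8, 39] [0.574 0.227 0.1  ]
green [352.4 187.5] [349, 184, 8, 8, 39] [ 0.577 -0.206  0.1  ]
green [460.7 199.2] [459, 198, 5, 4, 13] [ 0.539 -0.518  0.1  ]
blue [ 61.3 123.2] [53, 116, 15, 14, 104] [0.793 0.668 0.022]
blue [293.8 237.5] [269, 219, 52, 39, 1138] [ 0.435 -0.037  0.022]
blue [171.3 237.2] [169, 235, 6, 5, 22] [0.44  0.333 0.022]
298 241 [ 0.424 -0.05   0.03 ]
288 192 [ 0.573 -0.022  0.03 ]
167 202 [0.547 0.344 0.03 ]
174 237 [0.441 0.323 0.03 ][ WARN:0@0.048] global loadsave.cpp:1063 imwrite_ Unsupported depth image for selected encoder is fallbacked to CV_8U.
```

View pics/c.png

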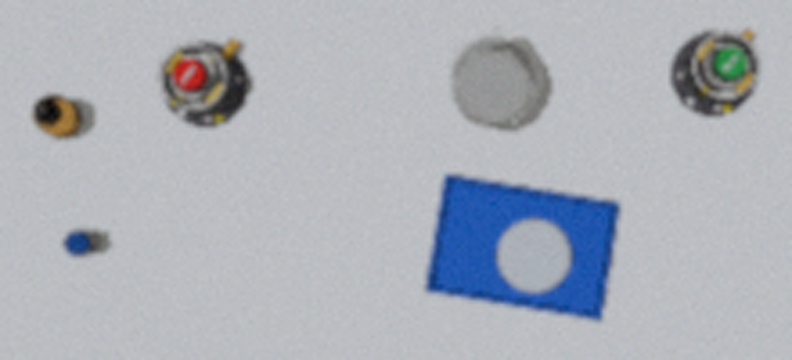

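```bash
python3 -m creep '{"travel":[[-0.04,-0.02,0],[-0.08,-0.04,0],[-0.12,-0.06,0],[-0.16,-0.08,0],[-0.20,-0.10,0],[-0.24,-0.12,0],[-0.28,-0.14,0],[-0.32,-0.16,0],[-0.36,-0.18,0],[-0.40,-0.20,0]],"dr":[[0,0,0.1],[0,0,0.2],[0,0,0.3],[0,0,0.4],[0,0,0.5],[0,0,0.6],[0,0,0.7],[0,0,0.8],[0,0,0.9],[0,0,1.0]],"grip":[0,0,0,0,0,0,0,0,0,0]}'; python3 - <<'E'
from h import *
s=observe();print(s["ee_pos"],s["ee_rot"],s["joint_pos"])
E
```

```text
clock: 1.1
ee_pos: [0.5186, 0.2679, 0.2225]
ee_rot: [-180.0, -0.0, 103.2]
wrist_force: [-0.0, 0.8, -0.5]
gripper_width: 0.0873
gripper_force: 0.0
[0.51856317 0.26793434 0.22250305] [-1.79983890e+02 -1.04458389e-03  1.03240353e+02] [-47.10101114  19.91015515  19.62398067  98.47310021  -7.38753415
  62.89892909 -11.94518184]
```

```bash
python3 -m creep '{"travel":[[-0.02,0.015,0],[-0.04,0.03,0],[-0.05,0.038,0],[-0.05,0.038,0],[-0.05,0.038,0],[-0.05,0.038,0]],"dr":[[0,0,0.1],[0,0,0.2],[0,0,0.3],[0,0,0.4],[0,0,0.4],[0,0,0.4]],"grip":[0,0,0,0,0,0]}'; python3 - <<'E'
from h import *
s=observe();print(s["ee_pos"],s["ee_rot"],s["joint_pos"])
im=grab_frame("wrist");np.save("pics/w1.npy",im);cv2.imwrite("pics/w1.png",im[:,:,::-1])
C=cam("wrist",s)
for nm,lo,hi in(("red",(0,150,60),(6,255,255)),("red2",(174,150,60),(180,255,255)),("yel",(20,120,80),(35,255,255))):
    for c,st in blobs(im,lo,hi,25)[1]: print(nm,c,st,onz(C,*c,.1).round(4),onz(C,*c,.01).round(4))
E
```

```text
clock: 1.7
ee_pos: [0.5659, 0.23, 0.2223]
ee_rot: [-180.0, 0.0, 80.7]
wrist_force: [-0.6, 0.1, 0.8]
gripper_width: 0.088
gripper_force: 0.0
[0.56588521 0.22999326 0.22227644] [-1.79960881e+02  2.19154051e-02  8.07431960e+01] [-45.12453899  23.22589949  25.25083828  94.87351413 -10.75612708
  64.35757536 -26.24095141]
red [290.9 196.3] [278, 182, 27, 30, 543] [0.5756 0.2315 0.1   ] [0.5744 0.205  0.01  ]
red [ 12.6 294.6] [5, 293, 14, 4, 39] [0.2738 0.1727 0.1   ] [0.1769 0.1275 0.01  ]
red [549.4 294.7] [543, 293, 15, 5, 40] [0.8245 0.0832 0.1   ] [0.9023 0.0097 0.01  ]
yel [300.3 173.1] [292, 169, 17, 10, 72] [0.5874 0.2519 0.1   ] [0.5899 0.232  0.01  ]
yel [277.7 206.5] [273, 202, 13, 10, 32] [0.5617 0.2236 0.1   ] [0.5561 0.1946 0.01  ]
yel [462.8 333.1] [458, 325, 10, 17, 62] [0.7365 0.0486 0.1   ] [ 0.7863 -0.0359  0.01  ]
yel [466.7 347.3] [464, 343, 6, 10, 25] [0.741  0.0287 0.1   ] [ 0.7922 -0.0621  0.01  ]
yel [ 94.2 362.3] [91, 345, 10, 31, 137] [0.3278 0.0746 0.1   ] [ 0.2479 -0.0016  0.01  ]
yel [465.8 365.5] [459, 353, 12, 24, 112] [0.7404 0.0032 0.1   ] [ 0.7915 -0.0957  0.01  ]
```

View pics/w1.png

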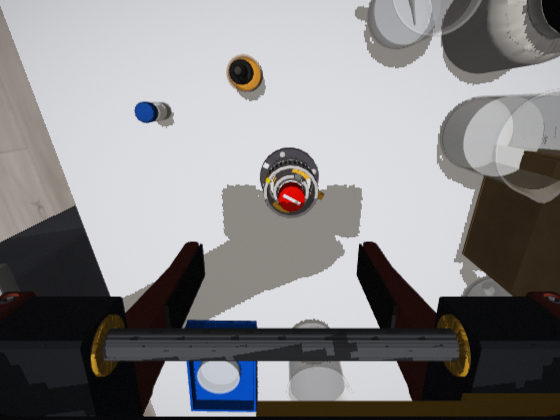

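The wrist view shows the red cap at (291,196). With the side-face bias removed, all three views agree on about (0.575, 0.229) at z = 0.1. I move over it, go lower and measure again.

```bash
python3 -m creep '{"travel":[[0,0.009,0.02],[0.0,0.009,0.05],[0,0.009,0.08],[0,0.009,0.08],[0,0.009,0.08]],"dr":[[0,0,0],[0,0,0],[0,0,0],[0,0,0],[0,0,0]],"grip":[0,0,0,0,0]}'; python3 - <<'E'
from h import *
s=observe();print(s["ee_pos"],s["ee_rot"])
im=grab_frame("wrist");np.save("pics/w2.npy",im)
C=cam("wrist",s)
for nm,lo,hi in(("red",(0,150,60),(6,255,255)),("yel",(20,120,80),(35,255,255))):
    for c,st in blobs(im,lo,hi,25)[1]:
        if 150<c[0]<400: print(nm,c,st,onz(C,*c,.1).round(4),onz(C,*c,.01).round(4))
print(proj(C,(.575,.229,.1)),proj(C,(.575,.229,.076)),proj(C,(.575,.229,0)))
cv2.imwrite("pics/w2.png",cv2.resize(im[120:350,160:410,::-1],None,fx=2.6,fy=2.6,interpolation=cv2.INTER_CUBIC))
E
```

```text
clock: 2.25
ee_pos: [0.575, 0.2284, 0.143]
ee_rot: [-180.0, 0.0, 80.6]
wrist_force: [0.6, 0.1, 0.9]
gripper_width: 0.0882
gripper_force: 0.0
[0.57500309 0.22842379 0.14299199] [-1.79965728e+02  2.25503827e-02  8.06334752e+01]
red [281.7 227. ] [264, 207, 36, 41, 999] [0.5761 0.2323 0.1   ] [0.5706 0.1966 0.01  ]
yel [294.4 194.8] [283, 190, 23, 13, 98] [0.5883 0.2539 0.1   ] [0.5881 0.2277 0.01  ]
yel [250.9 203.2] [248, 197, 7, 11, 43] [0.5583 0.2528 0.1   ] [0.5449 0.2261 0.01  ]
(np.float64(280.90896593898873), np.float64(231.5060850578665)) (np.float64(280.8799177437193), np.float64(219.47238767515384)) (np.float64(280.81563246788585), np.float64(192.84114437865748))
```

View pics/w2.png

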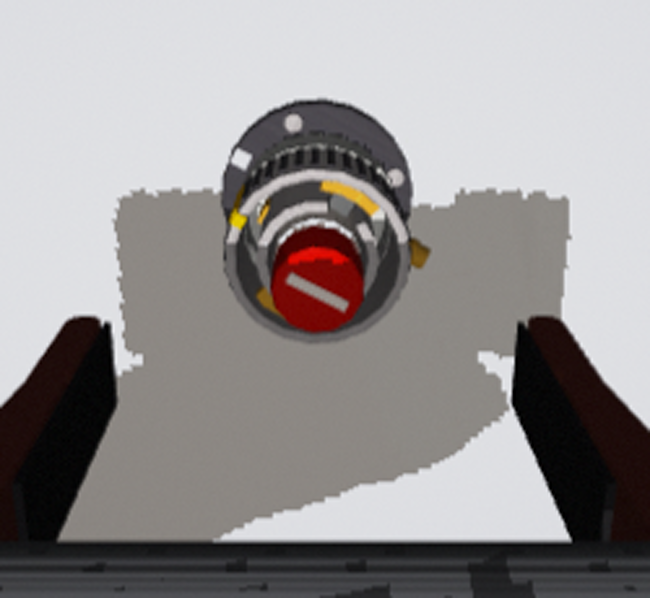

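The crop shows the cap and collar centred within about 1 mm of the prediction, clear of the open fingers. The white mark is at left and the yellow pointer at far left. I shift 1 mm and go down.

```bash
python3 -m creep '{"travel":[[0.001,0.001,0.02],[0.001,0.001,0.04],[0.001,0.001,0.06],[0.001,0.001,0.08],[0.001,0.001,0.095],[0.001,0.001,0.101],[0.001,0.001,0.101]],"dr":[[0,0,0],[0,0,0],[0,0,0],[0,0,0],[0,0,0],[0,0,0],[0,0,0]],"grip":[0,0,0,0,0,0,0]}' && python3 -m creep '{"travel":[[0,0,0],[0,0,0],[0,0,0],[0,0,0],[0,0,0],[0,0,0],[0,0,0],[0,0,0]],"dr":[[0,0,0],[0,0,0],[0,0,0],[0,0,0],[0,0,0],[0,0,0],[0,0,0],[0,0,0]],"grip":[60,120,180,255,255,255,255,255]}'
```

```text
clock: 3.0
ee_pos: [0.5765, 0.2291, 0.0418]
ee_rot: [-180.0, -0.0, 80.6]
wrist_force: [-0.2, -0.2, 0.3]
gripper_width: 0.0877
gripper_force: 0.0
clock: 3.8
ee_pos: [0.5762, 0.2292, 0.042]
ee_rot: [-180.0, -0.0, 80.6]
wrist_force: [-2.8, -0.1, 6.2]
gripper_width: 0.0564
gripper_force: 30.0
```

```bash
python3 -m creep '{"travel":[[0,0,-0.003],[0,0,-0.006],[0,0,-0.009],[0,0,-0.0115],[0,0,-0.0115]],"dr":[[0,0,0],[0,0,0],[0,0,0],[0,0,0],[0,0,0]],"grip":[255,255,255,255,255]}'
```

```text
clock: 4.3
ee_pos: [0.576, 0.2284, 0.0525]
ee_rot: [-180.0, 0.1, 80.5]
wrist_force: [0.5, -0.8, -7.9]
gripper_width: 0.0553
gripper_force: 30.0
```

```bash
python3 -m creep '{"travel":[[0,0,-0.001],[0,0,-0.0015],[0,0,-0.0015]],"dr":[[0,0,0],[0,0,0],[0,0,0]],"grip":[255,255,255]}'
```

```text
clock: 4.6
ee_pos: [0.576, 0.2285, 0.0546]
ee_rot: [-180.0, 0.0, 80.5]
wrist_force: [1.5, -1.8, -9.0]
gripper_width: 0.0557
gripper_force: 30.0
```

```bash
python3 -m creep '{"travel":[[0,0,0],[0,0,0],[0,0,0],[0,0,0],[0,0,0],[0,0,0],[0,0,0],[0,0,0],[0,0,0],[0,0,0]],"dr":[[0,0,-0.1],[0,0,-0.2],[0,0,-0.32],[0,0,-0.44],[0,0,-0.56],[0,0,-0.68],[0,0,-0.8],[0,0,-0.92],[0,0,-1.01],[0,0,-1.04]],"grip":[255,255,255,255,255,255,255,255,255,255]}'; python3 - <<'E'
from h import *
s=observe();print(s["wrist_torque"],s["wrist_force"])
E
```

```text
clock: 5.6
ee_pos: [0.5752, 0.2281, 0.0542]
ee_rot: [-179.9, -0.1, 140.2]
wrist_force: [-2.4, -3.5, -9.4]
gripper_width: 0.0557
gripper_force: 30.0
[-0.66494678  0.54158244 -0.04459247] [-2.44633668 -3.46541677 -9.4464061 ]
```

```bash
python3 -m creep '{"travel":[[0,0,0.003],[0,0,0.006],[0,0,0.009],[0,0,0.012],[0,0,0.012]],"dr":[[0,0,0],[0,0,0],[0,0,0],[0,0,0],[0,0,0]],"grip":[255,255,255,255,255]}';  python3 -m creep '{"travel":[[0,0,0],[0,0,0],[0,0,0],[0,0,0],[0,0,0]],"dr":[[0,0,0],[0,0,0],[0,0,0],[0,0,0],[0,0,0]],"grip":[180,100,0,0,0]}'
```

```text
clock: 6.1
ee_pos: [0.5754, 0.2282, 0.0441]
ee_rot: [-179.9, -0.0, 140.0]
wrist_force: [-9.2, -6.4, 10.8]
gripper_width: 0.0557
gripper_force: 30.0
clock: 6.6
ee_pos: [0.5778, 0.2302, 0.0437]
ee_rot: [179.8, 0.1, 140.1]
wrist_force: [-0.6, -0.2, 0.5]
gripper_width: 0.0759
gripper_force: 0.0
```

```bash
python3 -m creep '{"travel":[[0,0,-0.02],[0,0,-0.05],[0,-0.0025,-0.08],[0,-0.0025,-0.1],[0,-0.0025,-0.1]],"dr":[[0,0,0],[0,0,0],[0,0,0],[0,0,0],[0,0,0]],"grip":[0,0,0,0,0]}'; python3 - <<'E'
from h import *
s=observe();print(s["ee_pos"],s["ee_rot"])
im=grab_frame("wrist");np.save("pics/w3.npy",im)
C=cam("wrist",s)
print(proj(C,(.5755,.2285,.1)),proj(C,(.5755,.2285,.076)),proj(C,(.5755,.2285,0)))
cv2.imwrite("pics/w3.png",cv2.resize(im[120:350,160:410,::-1],None,fx=2.6,fy=2.6,interpolation=cv2.INTER_CUBIC))
E
```

```text
clock: 7.1
ee_pos: [0.5772, 0.2284, 0.1464]
ee_rot: [179.6, 0.2, 140.1]
wrist_force: [0.7, 0.2, -1.1]
gripper_width: 0.0879
gripper_force: 0.0
[0.57723347 0.22844829 0.14641088] [1.79602057e+02 1.61088546e-01 1.40102169e+02]
(np.float64(277.290351316862), np.float64(228.22915583110534)) (np.float64(277.3494584655578), np.float64(216.56756876377275)) (np.float64(277.48081577067325), np.float64(190.65133554437384))
```

View pics/w3.png

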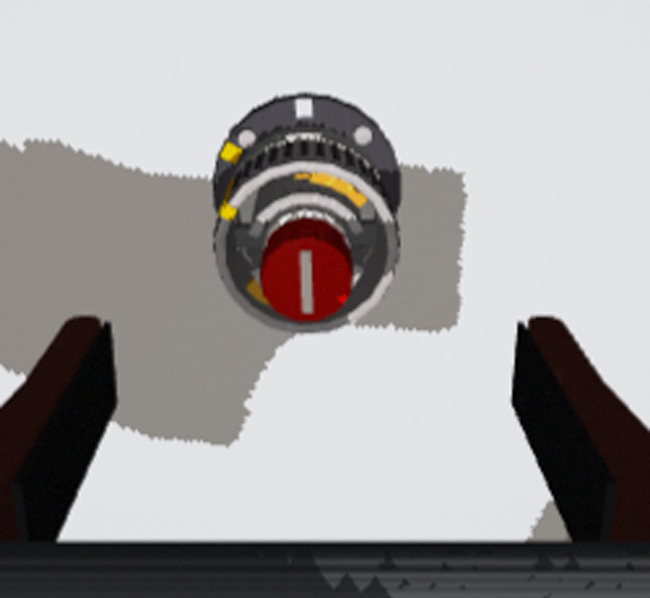

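The yellow pointer at crop (230,212) lines up with the yellow foot mark at (230,152), and the collar is down, so the coupler is released. Now I grip the cap, keeping the fingertips above the collar top.

```bash
python3 -m creep '{"travel":[[0.002,-0.001,0.02],[0.002,-0.001,0.04],[0.002,-0.001,0.06],[0.002,-0.001,0.066],[0.002,-0.001,0.066],[0.002,-0.001,0.066]],"dr":[[0,0,0],[0,0,0],[0,0,0],[0,0,0],[0,0,0],[0,0,0]],"grip":[0,0,0,0,0,0]}'; python3 -m creep '{"travel":[[0,0,0],[0,0,0],[0,0,0],[0,0,0],[0,0,0],[0,0,0],[0,0,0],[0,0,0],[0,0,0],[0,0,0]],"dr":[[0,0,0],[0,0,0],[0,0,0],[0,0,0],[0,0,0],[0,0,0],[0,0,0],[0,0,0],[0,0,0],[0,0,0]],"grip":[60,100,140,180,220,255,255,255,255,255]}'
```

```text
clock: 7.75
ee_pos: [0.5729, 0.2278, 0.0768]
ee_rot: [180.0, 0.0, 140.1]
wrist_force: [0.9, -0.1, 0.1]
gripper_width: 0.0879
gripper_force: 0.0
clock: 8.75
ee_pos: [0.5725, 0.2276, 0.0766]
ee_rot: [-180.0, -0.0, 140.1]
wrist_force: [-0.8, 0.7, -0.7]
gripper_width: 0.0255
gripper_force: 30.5
```

```bash
python3 -m creep '{"travel":[[0,0,-0.005],[0,0,-0.015],[0,0,-0.03],[0,0,-0.045],[0,0,-0.06],[0,0,-0.075],[0,0,-0.09],[0,0,-0.1],[0,0,-0.1]],"dr":[[0,0,0],[0,0,0],[0,0,0],[0,0,0],[0,0,0],[0,0,0],[0,0,0],[0,0,0],[0,0,0]],"grip":[255,255,255,255,255,255,255,255,255]}'; python3 - <<'E'
from h import *
im=np.load("pics/top0.npy");C=cam("top")
m,b=blobs(im,(105,150,60),(125,255,255))
n,l,st,c=cv2.connectedComponentsWithStats(m);i=max(range(1,n),key=lambda i:st[i][4])
k,_=cv2.findContours((l==i).astype(np.uint8),cv2.RETR_EXTERNAL,cv2.CHAIN_APPROX_NONE)
box=cv2.boxPoints(cv2.minAreaRect(k[0]))
P=np.array([onz(C,*p,.022)[:2] for p in box]);print(P.round(4),P.mean(0).round(4),[np.linalg.norm(P[j]-P[j-1]).round(4) for j in range(4)])
inv=cv2.morphologyEx(((l!=i)).astype(np.uint8),cv2.MORPH_OPEN,np.ones((3,3)))
n,l2,st,c=cv2.connectedComponentsWithStats(inv)
for j in range(1,n):
    if st[j][4]<1000:print(c[j],st[j],onz(C,*c[j],.015).round(4))
# check offset using red cap known place
print(proj(C,(.575,.229,.1)))
E
```

```text
clock: 9.65
ee_pos: [0.5734, 0.2279, 0.1786]
ee_rot: [179.9, 0.1, 140.1]
wrist_force: [0.1, 0.5, -1.0]
gripper_width: 0.0255
gripper_force: 30.5
[[ 0.3989  0.04  ]
 [ 0.4924  0.0232]
 [ 0.4666 -0.1206]
 [ 0.3732 -0.1035]] [ 0.4328 -0.0402] [np.float64(0.1457), np.float64(0.0951), np.float64(0.1462), np.float64(0.095)]
[297.792      240.61066667] [287 230  22  22 375] [ 0.4252 -0.0498  0.015 ]
(np.float64(201.5985410145539), np.float64(189.98652965425498))
```

```bash
python3 -m creep '{"travel":[[-0.003,-0.015,0],[-0.007,-0.045,0],[-0.012,-0.075,0],[-0.017,-0.105,0],[-0.022,-0.135,0],[-0.027,-0.165,0],[-0.032,-0.195,0],[-0.037,-0.225,0],[-0.041,-0.245,0],[-0.041,-0.256,0]],"dr":[[0,0,0],[0,0,0],[0,0,0],[0,0,0],[0,0,0],[0,0,0],[0,0,0],[0,0,0],[0,0,0],[0,0,0]],"grip":[255,255,255,255,255,255,255,255,255,255]}';python3 -m creep '{"travel":[[0,0,0.02],[0,0,0.04],[0,0,0.06],[0,0,0.07],[0,0,0.07],[0,0,0.07]],"dr":[[0,0,0],[0,0,0],[0,0,0],[0,0,0],[0,0,0],[0,0,0]],"grip":[255,255,255,255,255,255]}'; python3 - <<'E'
from h import *
s=observe();print(s["ee_pos"],s["ee_rot"])
im=grab_frame("wrist");np.save("pics/w4.npy",im)
C=cam("wrist",s)
p=s["ee_pos"];print(proj(C,(p[0],p[1],.004)),proj(C,(p[0],p[1],p[2]-.0466)))
cv2.imwrite("pics/w4.png",im[:,:,::-1])
E
```

```text
clock: 10.65
ee_pos: [0.4378, 0.0024, 0.1759]
ee_rot: [-179.9, -0.1, 140.0]
wrist_force: [0.8, -0.5, -0.1]
gripper_width: 0.0255
gripper_force: 30.5
clock: 11.25
ee_pos: [0.44, 0.0049, 0.1068]
ee_rot: [-180.0, -0.0, 140.1]
wrist_force: [-0.5, -0.3, -0.5]
gripper_width: 0.0252
gripper_force: 30.5
[0.43999532 0.00490163 0.10684916] [-1.79989422e+02 -7.95930387e-03  1.40141188e+02]
(np.float64(279.46773113965185), np.float64(205.652052860779)) (np.float64(279.2699500421445), np.float64(230.08124543486008))
```

View pics/w4.png

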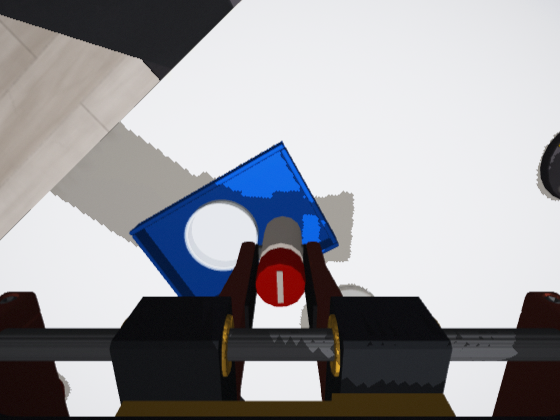

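The cartridge hangs over the tray's free end. I can see the tray corners at (282,143), (131,232) and (338,245) and the dish at (222,236), and I check the landing point (279,206) against them.

```bash
python3 - <<'E'
from h import *
s=observe();C=cam("wrist",s);p=s["ee_pos"][:2]
A,B,D=[onz(C,*q,.022)[:2] for q in((282,143),(131,232),(338,245))];pe=onz(C,222,236,.015)[:2]
L=np.linalg.norm(A-B);W=np.linalg.norm(A-D);print(A,B,D,pe,L,W)
l=(A-B)/L;w=(D-A)/W
print("from end wall",(A-p)@l,"across",(p-A)@w,"dish dist",np.linalg.norm(p-pe))
E
```

```text
[0.39824792 0.04277195] [ 0.37363845 -0.10250594] [0.49530418 0.02438015] [ 0.42697858 -0.04911536] 0.14734752177423457 0.09878347853193101
from end wall 0.03029696116594002 across 0.04837109516653474 dish dist 0.05565366194682863
```

```bash
python3 -m creep '{"travel":[[0,0,0.015],[0,0,0.03],[0,0,0.042],[0,0,0.05],[0,0,0.053],[0,0,0.054],[0,0,0.0545],[0,0,0.055],[0,0,0.0555],[0,0,0.0555]],"dr":[[0,0,0],[0,0,0],[0,0,0],[0,0,0],[0,0,0],[0,0,0],[0,0,0],[0,0,0],[0,0,0],[0,0,0]],"grip":[255,255,255,255,255,255,255,255,255,255]}'
```

```text
clock: 12.3
ee_pos: [0.4401, 0.0049, 0.0513]
ee_rot: [180.0, 0.0, 140.1]
wrist_force: [0.1, -0.4, -0.3]
gripper_width: 0.0253
gripper_force: 30.5
```

```bash
python3 -m creep '{"travel":[[0,0,0.0005],[0,0,0.001],[0,0,0.0015],[0,0,0.0015]],"dr":[[0,0,0],[0,0,0],[0,0,0],[0,0,0]],"grip":[255,255,255,255]}'
```

```text
clock: 12.7
ee_pos: [0.4405, 0.0049, 0.0502]
ee_rot: [179.9, 0.0, 140.1]
wrist_force: [-2.0, 0.1, 8.3]
gripper_width: 0.0256
gripper_force: 30.0
```

```bash
python3 -m creep '{"travel":[[0,0,0],[0,0,0],[0,0,0],[0,0,0],[0,0,0],[0,0,0]],"dr":[[0,0,0],[0,0,0],[0,0,0],[0,0,0],[0,0,0],[0,0,0]],"grip":[200,150,100,50,0,0]}'; python3 -m creep '{"travel":[[0,0,-0.01],[0,0,-0.03],[0,0,-0.06],[0,0,-0.09],[0,0,-0.12],[0,0,-0.12]],"dr":[[0,0,0],[0,0,0],[0,0,0],[0,0,0],[0,0,0],[0,0,0]],"grip":[0,0,0,0,0,0]}'; python3 - <<'E'
from h import *
s=observe()
im=grab_frame("wrist");np.save("pics/w5.npy",im)
cv2.imwrite("pics/w5.png",im[:,:,::-1])
T=R.from_euler("xyz",s["ee_rot"],degrees=True).as_matrix();print(T.T@(np.array([.575,.229,s["ee_pos"][2]])-s["ee_pos"]))
E
```

```text
clock: 13.3
ee_pos: [0.4399, 0.0048, 0.0495]
ee_rot: [-180.0, -0.0, 140.1]
wrist_force: [0.1, 0.2, -0.1]
gripper_width: 0.0619
gripper_force: 0.0
clock: 13.9
ee_pos: [0.4422, 0.005, 0.1738]
ee_rot: [179.7, 0.3, 140.1]
wrist_force: [0.2, 0.4, -0.5]
gripper_width: 0.0878
gripper_force: 0.0
[0.04174069 0.25707894 0.00120616]
```

View pics/w5.png

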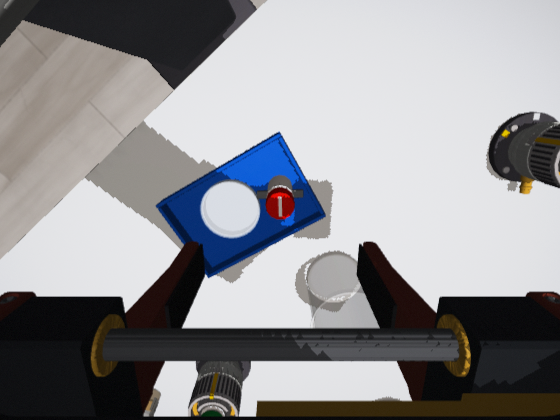

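The cartridge stands upright on the tray floor with its red cap at (281,205), beside the dish, clear of it and the walls. Now back to the collar.

```bash
python3 -m creep '{"travel":[[0.005,0.03,0],[0.01,0.065,0],[0.016,0.1,0],[0.022,0.135,0],[0.028,0.17,0],[0.034,0.205,0],[0.038,0.235,0],[0.04,0.258,0],[0.04,0.258,0],[0.04,0.258,0]],"dr":[[0,0,0],[0,0,0],[0,0,0],[0,0,0],[0,0,0],[0,0,0],[0,0,0],[0,0,0],[0,0,0],[0,0,0]],"grip":[0,0,0,0,0,0,0,0,0,0]}';python3 -m creep '{"travel":[[0,0,0],[0,0,0]],"dr":[[0,0,0],[0,0,0]],"grip":[0,0]}'
```

```text
clock: 14.95
ee_pos: [0.5738, 0.228, 0.1683]
ee_rot: [-179.9, -0.0, 140.2]
wrist_force: [0.2, -0.5, -0.7]
gripper_width: 0.088
gripper_force: 0.0
clock: 15.15
ee_pos: [0.5743, 0.2272, 0.1696]
ee_rot: [-180.0, 0.0, 140.1]
wrist_force: [0.0, 0.1, -0.0]
gripper_width: 0.0877
gripper_force: 0.0
```

```bash
python3 -m creep '{"travel":[[0,0.002,0.02],[0,0.002,0.04],[0,0.002,0.06],[0,0.002,0.08],[0,0.002,0.1],[0,0.002,0.115],[0,0.002,0.125],[0,0.002,0.1275],[0,0.002,0.1275]],"dr":[[0,0,0],[0,0,0],[0,0,0],[0,0,0],[0,0,0],[0,0,0],[0,0,0],[0,0,0],[0,0,0]],"grip":[0,0,0,0,0,0,0,0,0]}' && python3 -m creep '{"travel":[[0,0,0],[0,0,0],[0,0,0],[0,0,0],[0,0,0],[0,0,0],[0,0,0],[0,0,0]],"dr":[[0,0,0],[0,0,0],[0,0,0],[0,0,0],[0,0,0],[0,0,0],[0,0,0],[0,0,0]],"grip":[60,120,180,255,255,255,255,255]}' && python3 -m creep '{"travel":[[0,0,-0.003],[0,0,-0.006],[0,0,-0.009],[0,0,-0.012],[0,0,-0.013],[0,0,-0.013]],"dr":[[0,0,0],[0,0,0],[0,0,0],[0,0,0],[0,0,0],[0,0,0]],"grip":[255,255,255,255,255,255]}'
```

```text
clock: 16.05
ee_pos: [0.576, 0.23, 0.0423]
ee_rot: [180.0, 0.0, 140.1]
wrist_force: [0.4, -0.7, 0.4]
gripper_width: 0.088
gripper_force: 0.0
clock: 16.85
ee_pos: [0.5747, 0.2287, 0.0423]
ee_rot: [-179.8, -0.0, 140.1]
wrist_force: [-4.8, -4.8, 7.1]
gripper_width: 0.0556
gripper_force: 30.0
clock: 17.45
ee_pos: [0.5746, 0.2288, 0.0543]
ee_rot: [-179.8, -0.1, 140.1]
wrist_force: [-2.7, -5.0, -8.9]
gripper_width: 0.0553
gripper_force: 30.0
```

```bash
python3 -m creep '{"travel":[[0,0,0],[0,0,0],[0,0,0],[0,0,0],[0,0,0],[0,0,0],[0,0,0],[0,0,0],[0,0,0],[0,0,0]],"dr":[[0,0,0.1],[0,0,0.2],[0,0,0.32],[0,0,0.44],[0,0,0.56],[0,0,0.68],[0,0,0.8],[0,0,0.92],[0,0,1.01],[0,0,1.04]],"grip":[255,255,255,255,255,255,255,255,255,255]}' && python3 -m creep '{"travel":[[0,0,0],[0,0,0.003],[0,0,0.006],[0,0,0.009],[0,0,0.0125],[0,0,0.0125]],"dr":[[0,0,0],[0,0,0],[0,0,0],[0,0,0],[0,0,0],[0,0,0]],"grip":[255,255,255,255,255,255]}'
```

```text
clock: 18.45
ee_pos: [0.5761, 0.2293, 0.0546]
ee_rot: [180.0, 0.1, 80.4]
wrist_force: [1.6, -4.5, -11.5]
gripper_width: 0.0557
gripper_force: 30.0
clock: 19.05
ee_pos: [0.5765, 0.2296, 0.0447]
ee_rot: [180.0, -0.0, 80.7]
wrist_force: [-3.5, -7.9, 10.4]
gripper_width: 0.0559
gripper_force: 38.6
```

```bash
python3 -m creep '{"travel":[[0,0,0],[0,0,0],[0,0,0],[0,0,0],[0,0,0],[0,0,0]],"dr":[[0,0,0],[0,0,0],[0,0,0],[0,0,0],[0,0,0],[0,0,0]],"grip":[180,100,0,0,0,0]}'; python3 -m creep '{"travel":[[0,0,-0.02],[0,0,-0.05],[0,0,-0.08],[0,0,-0.1],[0,0,-0.1],[0,0,-0.1]],"dr":[[0,0,0],[0,0,0],[0,0,0],[0,0,0],[0,0,0],[0,0,0]],"grip":[0,0,0,0,0,0]}'; python3 - <<'E'
from h import *
s=observe()
im=grab_frame("wrist");np.save("pics/w6.npy",im)
C=cam("wrist",s);print(s["ee_pos"],[proj(C,(.5757,.229,z)) for z in(.076,.088)])
a=cv2.resize(im[120:350,160:410,::-1],None,fx=2.6,fy=2.6,interpolation=cv2.INTER_CUBIC)
cv2.imwrite("pics/w6.png",a)
b=grab_frame("scene");t=grab_frame("top");np.save("pics/scene1.npy",b);np.save("pics/top1.npy",t)
q=np.vstack([cv2.resize(x,None,fx=2.5,fy=2.5,interpolation=cv2.INTER_CUBIC)[:,:,::-1] for x in (b[195:305,130:450],t[170:270,150:470])])
cv2.imwrite("pics/st1.png",q)
E
```

```text
clock: 19.65
ee_pos: [0.5762, 0.2308, 0.0429]
ee_rot: [180.0, -0.1, 80.6]
wrist_force: [0.9, 0.2, 1.1]
gripper_width: 0.0841
gripper_force: 0.0
clock: 20.25
ee_pos: [0.5759, 0.2304, 0.1425]
ee_rot: [180.0, -0.0, 80.6]
wrist_force: [-0.6, 0.4, -0.9]
gripper_width: 0.0877
gripper_force: 0.0
[0.57585115 0.23038149 0.14250281] [(np.float64(281.0281706215516), np.float64(222.15300626301996)), (np.float64(281.0635535845464), np.float64(227.98633421486716))]
```

View pics/w6.png

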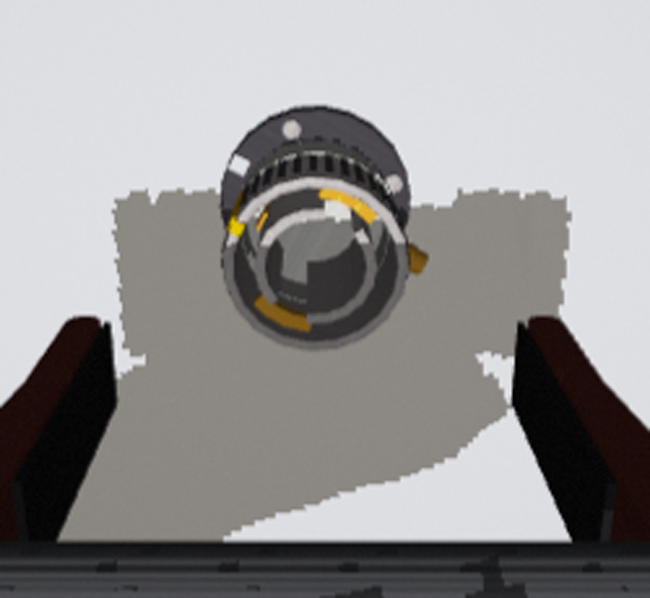

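View pics/st1.png

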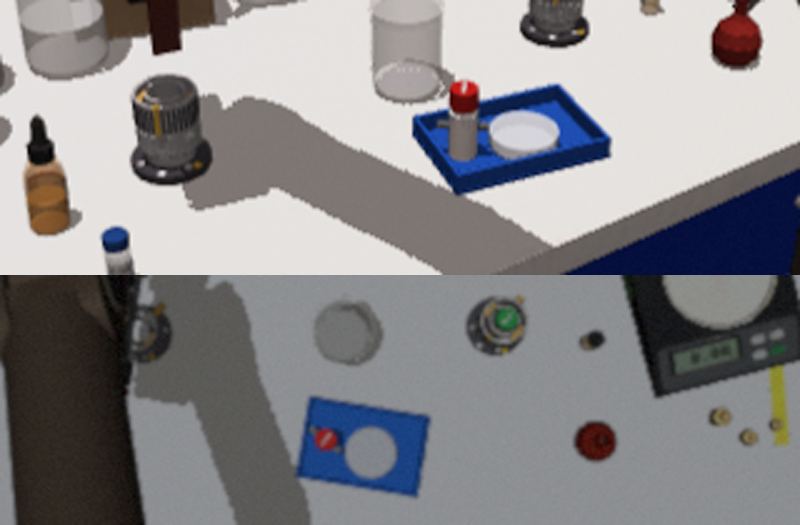

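The collar pointer (236,228) sits relative to the white mark (239,165) exactly as in the first locked picture, so the collar is down and locked. The cartridge stands in the tray beside the dish, and the bystanders are where they were.

```bash
python3 -c "
from plant import *
print(close_job())"
```

```text
the job is handed in; nothing more can be done
None
```

The job is handed in after about 20 s of robot time: the red cartridge stands upright in the tray beside the dish, its empty coupler is locked at the white mark, and the final pictures show the green coupler and the bystanders in view undisturbed.

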